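# Level the setting stand and lay the tread depth tool flush against its bar

### The arm

A 6-joint arm with a two-finger parallel gripper is mounted at the origin on the work surface. World frame = base frame: x ahead of the robot, y to its left, z up, the work surface at z = 0. Lengths are in m, angles in rad, forces in N, time in s.
With the tool pointing down it reaches from about 0.225 to 0.875 m from the base axis. Payload 3.4 kg.
Tool frame: the origin (TCP) lies at the very end of the fingers, on their centre line; the grasp point (between the pads) lies manip.grip_point_offset behind it (manip.grip_point_offset is the distance from the TCP to the grasp point, in m); z points along the fingers, y is the line along which they close (so a half turn about z gives the same grasp; the last joint's range is limited). The gripper opens to 85 mm and grips with 20 to 120 N. Pads are 22 mm wide; open, the fingers measure 114 mm over their backs; the gripper's body (76 mm by 85 mm) begins 54 mm behind the grasp point. The pads swing forward as they close: fully open they stand 13 mm farther back than shut.
Start: joints at [-1.471, 0.276, 1.505, -0, 1.361, -0.121], TCP at [0.126, -0.561, 0.231] pointing down, gripper open.
Joint ranges: [-2.89, 2.89], [-0.75, 2.08], [0.22, 2.7], [-1.18, 4.32], [0.11, 2.71], [-2.7, 2.7]. Speed limits (rad/s): [2.57, 2.57, 3.14, 3.14, 3.14, 3.14].

### API

Orientations are given as a unit quaternion [w, x, y, z].
In Python, from rig import manip gives the robot as it stands.
- The arm moves only by the shell command python3 -m pendant 'ROWS' [FORCE]. ROWS is JSON, a list of rows, each an object of numbers: "jaw": the opening, from -1 (shut) to 1 (fully open); "tx", "ty", "tz": the shift along the world's x, y, z in cm; "ax", "ay", "az": the turn, a rotation vector about the world's x, y, z in degrees. In form: [{"jaw": .., "tx": .., "ty": .., "tz": .., "ax": .., "ay": .., "az": ..}, ...]. A call has 1 to 10 rows; each row is the pose to reach, as a shift and turn from the pose commanded when the call began; what a row does not reach only later rows make up. A row lasts 1/8 s, in which the tool goes at most 62.5 mm and 10.7 degrees, less where a joint would pass 70% of its speed; a pose out of reach is approached as far as the arm can. A call with a gripper value outside its range is refused whole. The fingers move at their own pace and stop on an object; FORCE is the grip in N (left out, the last holds). Time passes only in rows, so rows that repeat a pose let the fingers close. It gives the time, the measured TCP pose, the force, the opening and the grip force at its end, in the units of the state.
- manip.get_state(): the state, without advancing time (a new reading comes with each control period).
- manip.get_image(name): name is "side" or "top" or "wrist"; returns a dict with "pixels" (384x512x3 uint8, blue, green, red), "depth" (384x512 float32, m along the optical axis (not along the pixel's ray), 0 where there is no reading), "fx", "fy", "cx", "cy" (pixels), "D" ([k1, k2, p1, p2, k3] as OpenCV has them; the pictures are not rectified), "pose" (4x4, takes a point from camera to world coordinates). Camera axes: x right, y down, z forward; pixel columns grow to the right and rows downward; lengths in m; the calibration is good to about 2 mm. A picture is of the moment at which its call begins.
- manip.sign_off(): hands the job in; it is judged then, once.
The state is a dict: "clock": time; "qpos": joint angles; "qd": joint speeds; "effort": joint torques, N m; "position": TCP position; "ee_rot": TCP orientation; "contact_force": force on the tool from outside, world axes, zero at the start; "moment": the same for the moment, N m; "width": finger opening in m; "gripper_force": force on a finger pad.
Only numpy, scipy, OpenCV 4.12 (cv2) and the standard library are available. Lean on these libraries where they do the work, as an engineer would, in place of code of your own. Each camera call takes 0.05 s, during which the arm holds its last target. There are 200 camera calls.

### The job

The tire tread depth tool needs its zero checked on the green setting stand. First turn the red wing knob until the hinged aluminium platform sits level (within about a degree), then lay the orange tool foot-down on the platform with its bright steel edge flush against the long face of the raised setting bar, along its whole length and not hanging past either end of the bar. Let go of the tool and leave the lug nut covers, jar and hex key where they are.

Things in the scene. Friction and masses are not known exactly. Their poses are not given: they have to be found in the camera images.
- tool: orange tire tread depth tool, 0.25 kg, on its foot: 36 (x) by 150 (y) by 8 mm high; the bright steel straight edge is the +x side, 18 mm from the middle. Grip: upright orange block on the foot's middle, 16 (x) by 52 (y) mm, 8 to 46 mm up, with a stem and black cap (16 mm across) above it to 56 mm; the white patch is on its -x side. Origin: centre of the underside, z up
- edge_left (a point): lower corner of the tool's bright edge at its +y end, tool axes (18, 75, 0 mm from the tool's origin)
- edge_right (a point): lower corner of the tool's bright edge at its -y end, tool axes (18, -75, 0 mm from the tool's origin)
- stand: green fixed levelling stand: base plate 160 mm (x) by 300 mm (y, from -130 to +170) by 12 mm high. Platform hinge line along x at y = -110 mm, z = 52 mm; knob pedestal 64 by 50 mm at y = +150 mm, 62 mm high. Origin: on the table under the platform's middle, z up
- bar_face (a point): foot of the setting bar's long face, at mid-length, on the platform's top (60 mm above the table when level). Axes turn with the platform: x into the bar, y along it away from the hinge, z up. Dark steel bar 190 mm long (y +-95), x 0 to 35, 12 mm above the platform. The tool goes on the bare plate at x -115 to 0, y +-110 mm, 8 mm thick
- platform (a joint): tilt of the platform, rad: 0 level, negative with the knob end down; starts tilted
- knob_grip (a point): on the upright axis of the red wing knob, at gripping height, 94 mm above the table. Wing 54 mm long, 14 mm thick, 72 to 106 mm above the table, on a black disc (52 mm across, top at 72 mm). x axis along the wing, a white mark on its +x half; it turns with the knob
- knob (a joint): turn of the knob, rad, growing clockwise from above (-1.7 to 0.9); stays where left. Ten times the platform's tilt: level at 0, where the wing lies along the stand's x with its mark towards the bar's side. Starts negative: turn it clockwise to raise the knob end
- cover0: black plastic lug nut cover, bystander: 48 mm across the foot, 36 mm above it, 55 mm high, standing; origin at the centre of its underside
- cover1: black plastic lug nut cover, bystander: 48 mm across the foot, 36 mm above it, 55 mm high, standing; origin at the centre of its underside
- cover2: black plastic lug nut cover, bystander: 48 mm across the foot, 36 mm above it, 55 mm high, standing; origin at the centre of its underside
- cover3: black plastic lug nut cover, bystander: 48 mm across the foot, 36 mm above it, 55 mm high, standing; origin at the centre of its underside
- jar: glass jar with a steel cap, bystander: 72 mm across, 100 mm high; origin at the centre of its underside
- hexkey: chrome hex key lying flat, bystander: long arm 160 mm along its x at y = -20 mm, short arm at x = +80 mm up to y = +50 mm, 12 mm thick; origin on the table between the arms
Things that resemble listed ones, but are neither listed nor needed, are in the scene too. Of the things that look like the tool, take the one that is farthest from the robot's base at the start.

How it is judged:
By the outcome, as a careful person would: the job done as asked, in the order asked, and still so for the second after the job is handed in, with the robot touching nothing.
It also fails if it takes over 59 s, if anything falls off the work surface, if the arm or the gripper's body presses on something with over 40 N, if the wrist force passes 120 N, or if a joint passes its speed limit or range.

## Working session

There is one attempt and no reset: what is moved stays moved. The work goes in short steps, Python scripts to look and compute and a shell command to move; the robot and the scene stay as the last step left them, time stands still between calls to the robot, and variables do not carry over. Pictures are saved under pics/ and viewed, at most 10 in all, crops included, and the job is handed in when it is done.

```bash
mkdir -p pics; ls
python3 - <<'E'
from rig import manip
import cv2,numpy as np
print(manip.get_state(), manip.grip_point_offset)
for n in ["top","side"]:
    d=manip.get_image(n); cv2.imwrite(f"pics/{n}0.png",d["pixels"]); np.savez(f"{n}0.npz",**{k:v for k,v in d.items()})
    print(n,d["fx"],d["fy"],d["cx"],d["cy"],d["D"],d["pose"])
E
```

```text
pics
{'clock': 0.0, 'qpos': array([-1.47099417e+00,  2.76575643e-01,  1.50616390e+00,  9.54168440e-06,
        1.36066158e+00, -1.21003026e-01]), 'qd': array([-6.66706496e-04, -3.24614022e-04,  6.72070434e-04,  4.06092152e-04,
       -5.12167268e-05, -1.25729837e-03]), 'effort': array([-1.31943543e-04, -4.16775262e+01, -2.45799816e+01,  9.10097981e-06,
        1.10608057e-02, -5.72327892e-06]), 'position': array([ 0.12587682, -0.56050753,  0.23043847]), 'ee_rot': array([-9.04134382e-04,  9.93911526e-01,  1.10177410e-01,  1.42498359e-05]), 'contact_force': array([-0.61852593, -0.21138083,  0.38310719]), 'moment': array([-0.02960966, -0.00764044, -0.00184262]), 'gripper_force': 0.0, 'width': 0.08559294450096928} 0.0187
top 407.6437608748617 407.6437608748617 252.45856046906542 191.33170584668443 [-0.02180236  0.          0.          0.          0.        ] [[-0.10004488 -0.96906978  0.22559872  0.2581662 ]
 [-0.99497301  0.09845066 -0.01833519  0.01461801]
 [-0.00444227 -0.22629898 -0.97404776  1.38365354]
 [ 0.          0.          0.          1.        ]]
side 415.57226797150645 415.57226797150645 249.6809317055597 190.16287652024778 [-0.07824499  0.          0.          0.          0.        ] [[-0.99289424 -0.08148398  0.08672595  0.46236854]
 [-0.11889142  0.71039562 -0.69368789  0.74536198]
 [-0.00508529 -0.69906968 -0.71503547  0.87820707]
 [ 0.          0.          0.          1.        ]]
```

View pics/top0.png

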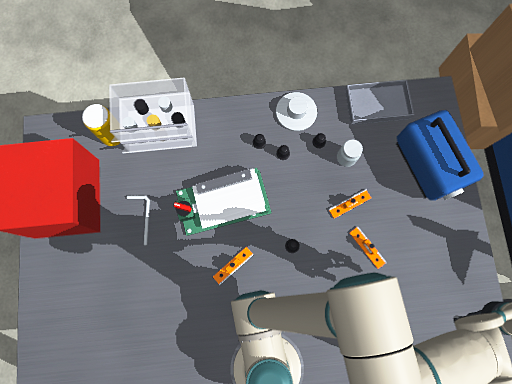

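View pics/side0.png

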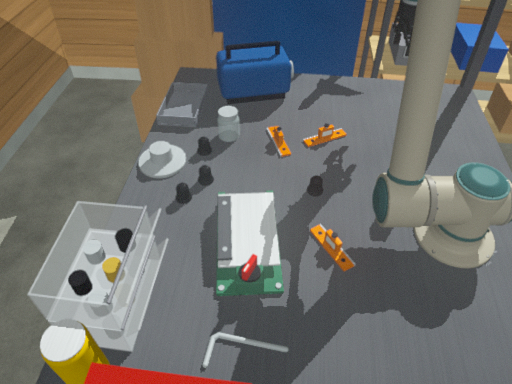

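```bash
cat > h.py <<'E'
import cv2,numpy as np
from rig import manip
def ray(d,uv):
    K=np.array([[d["fx"],0,d["cx"]],[0,d["fy"],d["cy"]],[0,0,1.]])
    p=cv2.undistortPoints(np.float64(uv).reshape(-1,1,2),K,np.float64(d["D"])).reshape(-1,2)
    r=np.c_[p,np.ones(len(p))]@d["pose"][:3,:3].T
    return d["pose"][:3,3],r
def onplane(d,uv,z):
    o,r=ray(d,uv); return o+r*((z-o[2])/r[:,2])[:,None]
def cloud(d):
    h,w=d["depth"].shape
    u,v=np.meshgrid(np.arange(w),np.arange(h)); uv=np.c_[u.ravel(),v.ravel()]
    o,r=ray(d,uv)   # r has camera z = 1
    return (o+r*d["depth"].ravel()[:,None]).reshape(h,w,3)
def mask(d,col):
    hsv=cv2.cvtColor(np.uint8(d["pixels"]),cv2.COLOR_BGR2HSV)
    lo,hi={"orange":((8,150,120),(20,255,255)),"green":((60,100,30),(90,255,255)),"red":((0,170,80),(6,255,255))}[col]
    return cv2.inRange(hsv,lo,hi)
E
python3 - <<'E'
from h import *
ims=[]
for n in ["top","side"]:
    d=dict(np.load(f"{n}0.npz")); P=cloud(d)
    for col in ["orange","green","red"]:
        m=mask(d,col); k,L,S,C=cv2.connectedComponentsWithStats(m)
        for i in range(1,k):
            if S[i,4]<40: continue
            q=P[L==i]; q=q[np.isfinite(q).all(1)]
            if col=="red" and S[i,4]>600: continue
            lo=q[q[:,2]<0.016] if col=="orange" else q
            if len(lo)<10: lo=q
            (c,s,a)=cv2.minAreaRect(np.float32(lo[:,:2]))
            print(n,col,C[i].round(),S[i,4],"mean",q.mean(0).round(3),"z",q[:,2].min().round(3),q[:,2].max().round(3),"rect",np.round(c,4),np.round(s,3),round(a,1), "R",np.hypot(*c).round(3))
d=dict(np.load("top0.npz"));s=dict(np.load("side0.npz"))
def crop(d,x,y,r=30): return cv2.resize(np.uint8(d["pixels"])[y-r:y+r,x-r:x+r],(390,290) if 0 else (260,260),interpolation=cv2.INTER_CUBIC)
cv2.imwrite("pics/crop.png",np.vstack([np.hstack([crop(d,350,203),crop(d,367,247),crop(d,233,265)]),np.hstack([crop(s,279,140),crop(s,325,135),crop(s,332,246)])]))
E
```

```text
top orange [350. 204.] 319 mean [ 0.497 -0.339  0.014] z -0.006 0.058 rect [ 0.4994 -0.3433] [0.031 0.156] 22.2 R 0.606
top orange [367. 248.] 375 mean [ 0.343 -0.372  0.018] z -0.005 1.384 rect [ 0.3447 -0.3741] [0.151 0.032] 30.8 R 0.509
top orange [232. 265.] 366 mean [0.333 0.082 0.014] z -0.003 0.061 rect [0.3349 0.0809] [0.032 0.15 ] 35.9 R 0.345
top green [212. 210.] 896 mean [0.521 0.13  0.025] z -0.001 1.384 rect [0.4411 0.0799] [0.38  0.303] 7.8 R 0.448
top red [184. 207.] 76 mean [0.525 0.215 0.101] z 0.073 0.112 rect [0.5289 0.2206] [0.051 0.014] 68.6 R 0.573
side orange [324. 136.] 348 mean [ 0.35  -0.363  0.021] z -0.0 0.878 rect [ 0.3465 -0.3734] [0.15  0.036] 30.1 R 0.509
side orange [280. 141.] 274 mean [ 0.497 -0.325  0.019] z -0.0 0.056 rect [ 0.4965 -0.346 ] [0.04  0.163] 21.1 R 0.605
side orange [332. 247.] 613 mean [0.333 0.087 0.016] z -0.003 0.057 rect [0.3278 0.0705] [0.056 0.156] 36.8 R 0.335
side green [273. 282.] 291 mean [0.475 0.208 0.016] z 0.006 0.878 rect [0.4677 0.4517] [0.047 0.587] 1.4 R 0.65
side green [229. 287.] 279 mean [0.578 0.235 0.018] z 0.004 0.878 rect [0.5017 0.4644] [0.081 0.562] 16.2 R 0.684
side red [249. 267.] 102 mean [0.53  0.227 0.1  ] z 0.077 0.11 rect [0.5294 0.2224] [0.052 0.011] 68.1 R 0.574
```

View pics/crop.png

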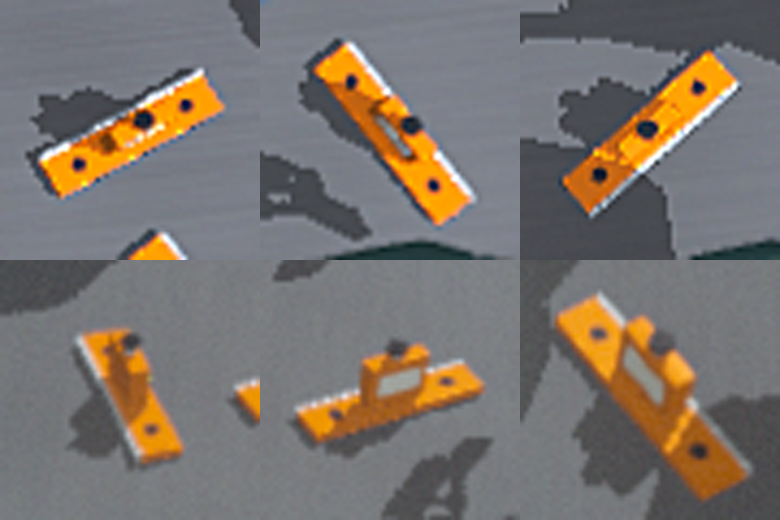

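Candidates in the top view are (350,203), (367,247) and (233,265). Their distances from the base are 0.606, 0.509 and 0.345 m, so I take (350,203). The crop shows its steel edge on the far (+x world) side. Next I measure the stand and its neighbours.

Run:
```python
from h import *
for n in ["top","side"]:
    d=dict(np.load(f"{n}0.npz")); P=cloud(d); z=P[...,2]
    g=(mask(d,"green")>0)&(abs(z-0.012)<0.012)&(np.hypot(P[...,0]-.52,P[...,1]-.1)<.25)
    q=P[g]; c,s,a=cv2.minAreaRect(np.float32(q[:,:2])); print(n,"base",np.round(c,4),np.round(s,3),a)
    # platform top: near region, height 25..85mm
    hsv=cv2.cvtColor(np.uint8(d["pixels"]),cv2.COLOR_BGR2HSV)
    w=(hsv[...,1]<40)&(hsv[...,2]>150)&(z>.025)&(z<.075)&(np.hypot(P[...,0]-.53,P[...,1]-.08)<.16)
    q=P[w]; c,s,a=cv2.minAreaRect(np.float32(q[:,:2])); print(n,"plate",np.round(c,4),np.round(s,3),a,len(q))
    A=np.c_[q[:,:2],np.ones(len(q))]; co=np.linalg.lstsq(A,q[:,2],rcond=None)[0]; print("slope",co, np.degrees(np.arctan(np.hypot(*co[:2]))), "dir",np.degrees(np.arctan2(co[1],co[0])))
    r=(mask(d,"red")>0)&(abs(z-.09)<.03)&(np.hypot(P[...,0]-.53,P[...,1]-.22)<.05)
    q=P[r&(z>.098)]; c,s,a=cv2.minAreaRect(np.float32(q[:,:2])); print(n,"knob",np.round(c,4),np.round(s,3),a,q[:,2].max())
    if n=="top":
        b=(z>.03)&(z<.2)&(P[...,0]>.35)&(P[...,0]<.75)&(P[...,1]>-.45)&(P[...,1]<.35)
        k,L,S,C=cv2.connectedComponentsWithStats(np.uint8(b))
        for i in range(1,k):
            if S[i,4]>25: print("obst",P[L==i].mean(0).round(3),S[i,4],P[L==i][:,2].max().round(3))
cv2.imwrite("pics/st.png",np.hstack([cv2.resize(np.uint8(dict(np.load(f"{n}0.npz"))["pixels"])[y-55:y+55,x-55:x+55],(400,400),interpolation=cv2.INTER_CUBIC) for n,x,y in [("top",222,205),("side",249,245)]]))
```

```text
top base [0.5484 0.0949] [0.159 0.302] 8.92268180847168
top plate [0.5521 0.0786] [0.15  0.237] 9.115328788757324 2461
slope [ 0.03527592 -0.09955011  0.03691071] 6.028966678657642 dir -70.48804806881495
top knob [0.529  0.2208] [0.051 0.014] 68.95088958740234 0.11152995682935685
obst [0.746 0.216 0.194] 36 0.2
obst [ 0.731 -0.263  0.049] 88 0.062
obst [ 0.743 -0.052  0.045] 47 0.058
obst [ 0.661 -0.348  0.086] 455 0.107
obst [0.737 0.264 0.099] 223 0.114
obst [ 0.701 -0.131  0.048] 90 0.059
obst [0.553 0.07  0.051] 3013 0.076
obst [ 0.499 -0.338  0.046] 83 0.061
obst [0.524 0.218 0.074] 340 0.112
obst [ 0.359 -0.368  0.045] 40 0.057
obst [ 0.376 -0.123  0.05 ] 99 0.058
side base [0.5328 0.2091] [0.16  0.074] 10.87402629852295
side plate [0.5526 0.0819] [0.15  0.246] 9.294889450073242 3331
slope [ 0.03417772 -0.09539502  0.03769383] 5.786187796883208 dir -70.28863233168003
side knob [0.5303 0.222 ] [0.052 0.013] 68.27092742919922 0.10979022849764275
```

View pics/st.png

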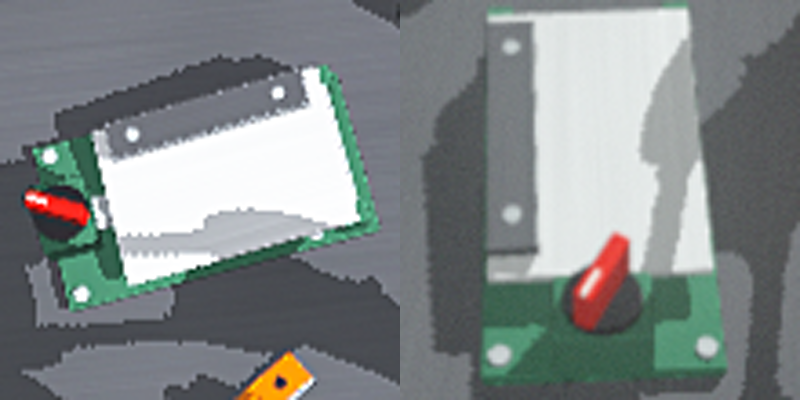

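The stand's yaw is 9.0° and its origin is (0.5515, 0.075). The wing lies at 68.6° with its mark at +y, so the knob is at about -59.6°, which agrees with the measured tilt of -6°. Now I reach above the knob.

```bash
python3 -m pendant '[{"jaw":1,"tx":40.3,"ty":78.3,"tz":-3,"az":55.9},{"jaw":1,"tx":40.3,"ty":78.3,"tz":-3,"az":55.9},{"jaw":1,"tx":40.3,"ty":78.3,"tz":-3,"az":55.9},{"jaw":1,"tx":40.3,"ty":78.3,"tz":-3,"az":55.9},{"jaw":1,"tx":40.3,"ty":78.3,"tz":-3,"az":55.9},{"jaw":1,"tx":40.3,"ty":78.3,"tz":-3,"az":55.9},{"jaw":1,"tx":40.3,"ty":78.3,"tz":-3,"az":55.9},{"jaw":1,"tx":40.3,"ty":78.3,"tz":-3,"az":55.9},{"jaw":1,"tx":40.3,"ty":78.3,"tz":-3,"az":55.9},{"jaw":1,"tx":40.3,"ty":78.3,"tz":-3,"az":55.9}]' 30
```

```text
invalid input at $[0]: expected keys jaw, tx, ty, tz, ax, ay, az
```

```bash
python3 -m pendant '[{"jaw":1,"tx":40.3,"ty":78.3,"tz":-3,"ax":0,"ay":0,"az":55.9},{"jaw":1,"tx":40.3,"ty":78.3,"tz":-3,"ax":0,"ay":0,"az":55.9},{"jaw":1,"tx":40.3,"ty":78.3,"tz":-3,"ax":0,"ay":0,"az":55.9},{"jaw":1,"tx":40.3,"ty":78.3,"tz":-3,"ax":0,"ay":0,"az":55.9},{"jaw":1,"tx":40.3,"ty":78.3,"tz":-3,"ax":0,"ay":0,"az":55.9},{"jaw":1,"tx":40.3,"ty":78.3,"tz":-3,"ax":0,"ay":0,"az":55.9},{"jaw":1,"tx":40.3,"ty":78.3,"tz":-3,"ax":0,"ay":0,"az":55.9},{"jaw":1,"tx":40.3,"ty":78.3,"tz":-3,"ax":0,"ay":0,"az":55.9},{"jaw":1,"tx":40.3,"ty":78.3,"tz":-3,"ax":0,"ay":0,"az":55.9},{"jaw":1,"tx":40.3,"ty":78.3,"tz":-3,"ax":0,"ay":0,"az":55.9}]' 30
```

```text
clock: 1.35
position: [0.4123, -0.0037, 0.21]
ee_rot: [0.0, 0.826, 0.563, 0.0]
contact_force: [1.2, -0.4, 1.1]
width: 0.0853
gripper_force: 0.0
```

```bash
python3 -m pendant '[{"jaw":1,"tx":11.7,"ty":22.6,"tz":-6,"ax":0,"ay":0,"az":0},{"jaw":1,"tx":11.7,"ty":22.6,"tz":-6,"ax":0,"ay":0,"az":0},{"jaw":1,"tx":11.7,"ty":22.6,"tz":-6,"ax":0,"ay":0,"az":0},{"jaw":1,"tx":11.7,"ty":22.6,"tz":-6,"ax":0,"ay":0,"az":0},{"jaw":1,"tx":11.7,"ty":22.6,"tz":-6,"ax":0,"ay":0,"az":0},{"jaw":1,"tx":11.7,"ty":22.6,"tz":-6,"ax":0,"ay":0,"az":0},{"jaw":1,"tx":11.7,"ty":22.6,"tz":-6,"ax":0,"ay":0,"az":0}]'
python3 - <<'E'
from h import *
d=manip.get_image("wrist"); cv2.imwrite("pics/w1.png",d["pixels"]); P=cloud(d); s=manip.get_state(); print(s["position"],s["ee_rot"])
r=(mask(d,"red")>0)&(abs(P[...,2]-.1)<.02); q=P[r]; print(cv2.minAreaRect(np.float32(q[:,:2])),q.mean(0),len(q))
E
```

```text
clock: 2.22
position: [0.528, 0.2189, 0.1503]
ee_rot: [0.0, 0.827, 0.563, -0.0]
contact_force: [-0.4, -0.1, -0.5]
width: 0.0851
gripper_force: 0.0
[0.52822161 0.21882415 0.15058443] [ 2.66305498e-04  8.26737869e-01  5.62587250e-01 -1.05393356e-04]
((0.5312212705612183, 0.22050559520721436), (0.05286915972828865, 0.013693884015083313), 69.14016723632812) [0.53204707 0.22262958 0.10425542] 1257
```

View pics/w1.png

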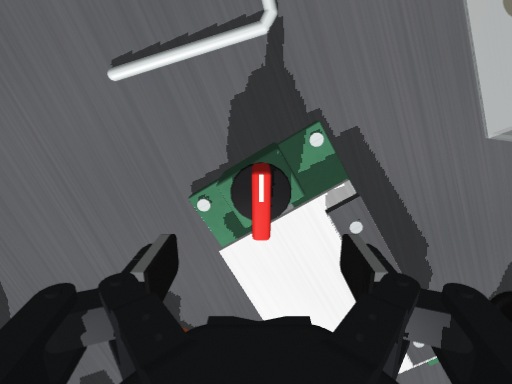

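The wrist view shows the wing at (261,202), aligned with the fingers, with its white mark at the top. Now I descend and grip.

```bash
python3 -m pendant '[{"jaw":1,"tx":0.2,"ty":0.2,"tz":-4,"ax":0,"ay":0,"az":0},{"jaw":1,"tx":0.2,"ty":0.2,"tz":-7.4,"ax":0,"ay":0,"az":0},{"jaw":1,"tx":0.2,"ty":0.2,"tz":-7.4,"ax":0,"ay":0,"az":0},{"jaw":-1,"tx":0.2,"ty":0.2,"tz":-7.4,"ax":0,"ay":0,"az":0},{"jaw":-1,"tx":0.2,"ty":0.2,"tz":-7.4,"ax":0,"ay":0,"az":0},{"jaw":-1,"tx":0.2,"ty":0.2,"tz":-7.4,"ax":0,"ay":0,"az":0},{"jaw":-1,"tx":0.2,"ty":0.2,"tz":-7.4,"ax":0,"ay":0,"az":0},{"jaw":-1,"tx":0.2,"ty":0.2,"tz":-7.4,"ax":0,"ay":0,"az":0}]' 40
```

```text
clock: 3.28
position: [0.5311, 0.2225, 0.0768]
ee_rot: [0.0, 0.826, 0.563, 0.001]
contact_force: [0.2, -0.2, 5.4]
width: 0.0131
gripper_force: 43.1
```

```bash
python3 -m pendant '[{"jaw":-1,"tx":0,"ty":0,"tz":0,"ax":0,"ay":0,"az":-6},{"jaw":-1,"tx":0,"ty":0,"tz":0,"ax":0,"ay":0,"az":-12},{"jaw":-1,"tx":0,"ty":0,"tz":0,"ax":0,"ay":0,"az":-20},{"jaw":-1,"tx":0,"ty":0,"tz":0,"ax":0,"ay":0,"az":-28},{"jaw":-1,"tx":0,"ty":0,"tz":0,"ax":0,"ay":0,"az":-36},{"jaw":-1,"tx":0,"ty":0,"tz":0,"ax":0,"ay":0,"az":-44},{"jaw":-1,"tx":0,"ty":0,"tz":0,"ax":0,"ay":0,"az":-52},{"jaw":-1,"tx":0,"ty":0,"tz":0,"ax":0,"ay":0,"az":-60},{"jaw":-1,"tx":0,"ty":0,"tz":0,"ax":0,"ay":0,"az":-60},{"jaw":-1,"tx":0,"ty":0,"tz":0,"ax":0,"ay":0,"az":-60}]'; python3 -c "
from rig import manip
s=manip.get_state();print(s['moment'],s['contact_force'],s['qpos'])"
```

```text
clock: 4.53
position: [0.5325, 0.2208, 0.0768]
ee_rot: [0.002, 0.997, 0.075, 0.002]
contact_force: [3.4, -5.5, 4.1]
width: 0.0135
gripper_force: 43.1
[-0.84959173 -0.28076183 -0.11429847] [ 3.40757722 -5.54200464  4.07805256] [ 0.27460974  0.40266132  1.72799813 -0.00426132  1.00844159  1.69787858]
```

Released next, then up, and look from above.

```bash
python3 -m pendant '[{"jaw":1,"tx":0,"ty":0,"tz":0,"ax":0,"ay":0,"az":0},{"jaw":1,"tx":0,"ty":0,"tz":0,"ax":0,"ay":0,"az":0},{"jaw":1,"tx":0,"ty":0,"tz":0,"ax":0,"ay":0,"az":0},{"jaw":1,"tx":0,"ty":0,"tz":0,"ax":0,"ay":0,"az":0},{"jaw":1,"tx":0,"ty":0,"tz":6,"ax":0,"ay":0,"az":0},{"jaw":1,"tx":0,"ty":-5,"tz":12,"ax":0,"ay":0,"az":0},{"jaw":1,"tx":0,"ty":-10,"tz":15,"ax":0,"ay":0,"az":0},{"jaw":1,"tx":-3,"ty":-14,"tz":15,"ax":0,"ay":0,"az":0},{"jaw":1,"tx":-3,"ty":-14,"tz":15,"ax":0,"ay":0,"az":0}]'
cat > m.py <<'E'
from h import *
import sys
for n in sys.argv[1:]:
    d=manip.get_image(n); cv2.imwrite(f"pics/{n}_m.png",d["pixels"]); P=cloud(d); z=P[...,2]
    np.savez(f"{n}_m.npz",**d)
    hsv=cv2.cvtColor(np.uint8(d["pixels"]),cv2.COLOR_BGR2HSV)
    near=np.hypot(P[...,0]-.5515,P[...,1]-.0751)<.19
    w=(hsv[...,1]<40)&(hsv[...,2]>170)&(z>.045)&(z<.068)&near&(np.hypot(P[...,0]-.529,P[...,1]-.222)>.05)
    q=P[w]
    if len(q)>100:
        A=np.c_[q[:,:2],np.ones(len(q))]
        co=np.linalg.lstsq(A,q[:,2],rcond=None)[0]
        q=q[abs(A@co-q[:,2])<.004]; co=np.linalg.lstsq(np.c_[q[:,:2],np.ones(len(q))],q[:,2],rcond=None)[0]
        t=np.radians(9); print(n,"slope x,y deg",np.degrees([co[0]*np.cos(t)+co[1]*np.sin(t),-co[0]*np.sin(t)+co[1]*np.cos(t)]).round(2),"z mean",q[:,2].mean().round(4),"rect",cv2.minAreaRect(np.float32(q[:,:2])),len(q))
    b=near&(z>.067)&(z<.08)&(hsv[...,1]<60)&(hsv[...,2]<170)&(np.hypot(P[...,0]-.529,P[...,1]-.222)>.05)&((P[...,0]-.55)*.988+(P[...,1]-.075)*.156>.03)
    q=P[b]
    if len(q)>50: print(n,"bar",cv2.minAreaRect(np.float32(q[:,:2])),q[:,2].mean(),len(q))
    r=(mask(d,"red")>0)&(z>.095)&(z<.115)&(np.hypot(P[...,0]-.53,P[...,1]-.222)<.06); q=P[r]
    if len(q)>20: print(n,"knob",cv2.minAreaRect(np.float32(q[:,:2])))
E
python3 m.py wrist top side
```

```text
clock: 5.65
position: [0.4992, 0.0798, 0.2271]
ee_rot: [0.001, 0.997, 0.073, 0.0]
contact_force: [-0.6, -0.1, -0.7]
width: 0.0857
gripper_force: 0.0
wrist slope x,y deg [-0.05  0.06] z mean 0.06 rect ((0.5545121431350708, 0.07001816481351852), (0.15063519775867462, 0.22278499603271484), 9.21461009979248) 20828
wrist bar ((0.6119503378868103, 0.0809551477432251), (0.0357014499604702, 0.19039002060890198), 9.120203018188477) 0.07195411948975698 6843
wrist knob ((0.5312414765357971, 0.219185009598732), (0.05320242419838905, 0.013765056617558002), 8.616908073425293)
top slope x,y deg [-0.34  0.04] z mean 0.0601 rect ((0.5530162453651428, 0.0717657133936882), (0.15029692649841309, 0.22373740375041962), 9.590435981750488) 1100
top bar ((0.6057688593864441, 0.08188255876302719), (0.034746136516332626, 0.18681751191616058), 12.234318733215332) 0.072060776521235 88
top knob ((0.5296627879142761, 0.22343990206718445), (0.051015302538871765, 0.012085692025721073), 5.320926666259766)
side slope x,y deg [0.13 0.01] z mean 0.0605 rect ((0.5530012845993042, 0.07260595262050629), (0.14731130003929138, 0.22177830338478088), 9.099335670471191) 2992
side bar ((0.6119764447212219, 0.08255420625209808), (0.034320615231990814, 0.19248637557029724), 9.43232250213623) 0.07242970248615878 784
side knob ((0.5305943489074707, 0.2221200168132782), (0.04903903231024742, 0.011580278165638447), 10.706555366516113)
```

View pics/wrist_m.png

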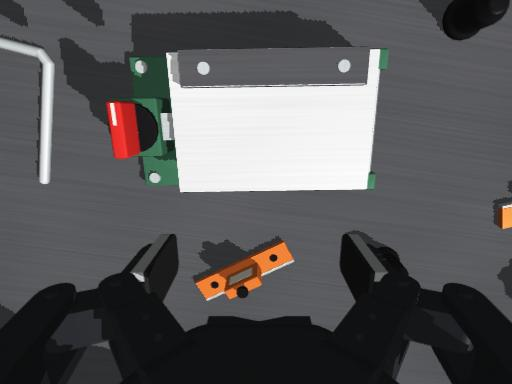

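The platform is level: its slope measures 0.06° in the close view. The bar's centre is (0.612, 0.081) at a yaw of 9.1°. Next is the tool.

```bash
python3 -m pendant '[{"jaw":1,"tx":0,"ty":-42.4,"tz":-3,"ax":0,"ay":0,"az":103.6},{"jaw":1,"tx":0,"ty":-42.4,"tz":-3,"ax":0,"ay":0,"az":103.6},{"jaw":1,"tx":0,"ty":-42.4,"tz":-3,"ax":0,"ay":0,"az":103.6},{"jaw":1,"tx":0,"ty":-42.4,"tz":-3,"ax":0,"ay":0,"az":103.6},{"jaw":1,"tx":0,"ty":-42.4,"tz":-3,"ax":0,"ay":0,"az":103.6},{"jaw":1,"tx":0,"ty":-42.4,"tz":-3,"ax":0,"ay":0,"az":103.6},{"jaw":1,"tx":0,"ty":-42.4,"tz":-3,"ax":0,"ay":0,"az":103.6},{"jaw":1,"tx":0,"ty":-42.4,"tz":-3,"ax":0,"ay":0,"az":103.6},{"jaw":1,"tx":0,"ty":-42.4,"tz":-3,"ax":0,"ay":0,"az":103.6},{"jaw":1,"tx":0,"ty":-42.4,"tz":-3,"ax":0,"ay":0,"az":103.6}]'
python3 -m pendant '[{"jaw":1,"tx":0,"ty":0,"tz":-3,"ax":0,"ay":0,"az":0},{"jaw":1,"tx":0,"ty":0,"tz":-3,"ax":0,"ay":0,"az":0}]'
cat > t.py <<'E'
from h import *
d=manip.get_image("wrist"); cv2.imwrite("pics/w_t.png",d["pixels"]); P=cloud(d); s=manip.get_state()
q=s["ee_rot"]; print(s["position"].round(4),"yawx",np.degrees(2*np.arctan2(q[2],q[1])).round(2))
hsv=cv2.cvtColor(np.uint8(d["pixels"]),cv2.COLOR_BGR2HSV)
k,L,S,C=cv2.connectedComponentsWithStats(mask(d,"orange"))
for i in range(1,k):
    if S[i,4]<300: continue
    p=P[L==i]
    for lo,hi,nm in [(-.01,.016,"foot"),(.04,.052,"block top")]:
        f=p[(p[:,2]>lo)&(p[:,2]<hi)]
        if len(f)>20: print(C[i].round(),nm,len(f),cv2.minAreaRect(np.float32(f[:,:2])),f[:,2].mean().round(4))
    near=np.hypot(*(P[...,:2]-p[:,:2].mean(0)).transpose(2,0,1))<.1
    e=near&(hsv[...,1]<60)&(hsv[...,2]>190)&(abs(P[...,2]-.006)<.008)
    if e.sum()>20: print("edge",cv2.minAreaRect(np.float32(P[e][:,:2])),e.sum())
E
python3 t.py
```

```text
clock: 7.05
position: [0.5021, -0.3413, 0.1946]
ee_rot: [-0.001, 0.569, 0.822, 0.0]
contact_force: [0.1, -0.3, -0.3]
width: 0.0853
gripper_force: 0.0
clock: 7.3
position: [0.5006, -0.3396, 0.163]
ee_rot: [-0.003, 0.571, 0.821, 0.001]
contact_force: [0.5, 0.3, 0.3]
width: 0.0854
gripper_force: 0.0
[ 0.5012 -0.3405  0.1646] yawx 110.31
[126. 152.] foot 885 ((0.35010990500450134, -0.3741207420825958), (0.11906159669160843, 0.03069070726633072), 31.57927894592285) 0.0082
[126. 152.] block top 293 ((0.3480600416660309, -0.3784312903881073), (0.05180259421467781, 0.015862466767430305), 30.502269744873047) 0.0452
edge ((0.3561290204524994, -0.3932647705078125), (0.14957363903522491, 0.005433531943708658), 30.61429786682129) 481
[265. 167.] foot 378 ((0.5037992000579834, -0.34062594175338745), (0.02329820953309536, 0.08219241350889206), 22.499746322631836) 0.008
[265. 167.] block top 162 ((0.5073299407958984, -0.33764445781707764), (0.013932706788182259, 0.0521695651113987), 38.14521026611328) 0.0452
edge ((0.46854010224342346, -0.35829633474349976), (0.11189490556716919, 0.15298280119895935), 22.67916488647461) 518
```

View pics/w_t.png

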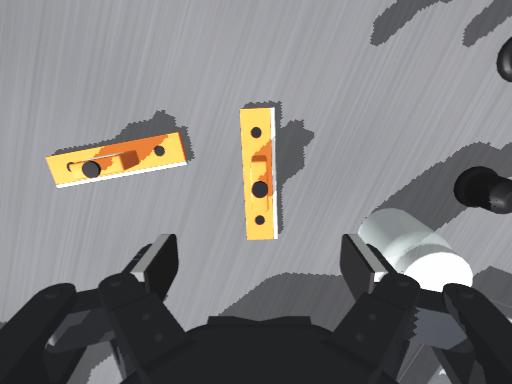

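The wrist view shows the chosen tool at (260,174), with its bright edge on the right (towards +x world). The jar is at (415,250), clear of the fingers. I cast the tool's corners onto z = 8 mm.

```bash
sed -i 's/(20,255,255)/(34,255,255)/' h.py
python3 - <<'E'
from h import *
d=manip.get_image("wrist"); P=cloud(d)
hsv=cv2.cvtColor(np.uint8(d["pixels"]),cv2.COLOR_BGR2HSV)
m=cv2.inRange(hsv,(8,100,100),(34,255,255)); k,L,S,C=cv2.connectedComponentsWithStats(m)
for i in range(1,k):
    if S[i,4]<1500 or C[i][0]<200: continue
    p=P[L==i]
    f=p[abs(p[:,2]-.006)<.008]; print(C[i].round(),S[i],"foot",cv2.minAreaRect(np.float32(f[:,:2])))
    f=p[abs(p[:,2]-.046)<.004]; print("block",cv2.minAreaRect(np.float32(f[:,:2])),len(f))
c=onplane(d,[(240,109),(274,108),(277,238),(247,240)],.008); print(c.round(4),c.mean(0))
s=np.linalg.norm(c-np.roll(c,1,0),axis=1);print(s)
q=c[0]-c[3]+c[1]-c[2]; print(np.degrees(np.arctan2(q[1],q[0])))
st=manip.get_state();print(st["position"],np.degrees(2*np.arctan2(st["ee_rot"][2],st["ee_rot"][1])))
E
```

```text
[256. 169.] [ 239  106   34  132 3430] foot ((0.5007361173629761, -0.34526538848876953), (0.03285767138004303, 0.15438179671764374), 22.493022918701172)
block ((0.5020259618759155, -0.3422648012638092), (0.016020942479372025, 0.051883503794670105), 22.46037483215332) 581
[[ 0.4589 -0.2816  0.008 ]
 [ 0.4918 -0.2684  0.008 ]
 [ 0.5489 -0.4061  0.008 ]
 [ 0.5162 -0.421   0.008 ]] [ 0.50393582 -0.34425024  0.008     ]
[0.1506952  0.03552527 0.14905031 0.03593849]
112.43632730606278
[ 0.50167973 -0.34113739  0.1656582 ] 110.29838506196198
```

```bash
python3 -m pendant '[{"jaw":1,"tx":0.1,"ty":-0.2,"tz":-5,"ax":0,"ay":0,"az":2.1},{"jaw":1,"tx":0.1,"ty":-0.2,"tz":-10,"ax":0,"ay":0,"az":2.1},{"jaw":1,"tx":0.1,"ty":-0.2,"tz":-13,"ax":0,"ay":0,"az":2.1},{"jaw":1,"tx":0.1,"ty":-0.2,"tz":-14.8,"ax":0,"ay":0,"az":2.1},{"jaw":1,"tx":0.1,"ty":-0.2,"tz":-14.8,"ax":0,"ay":0,"az":2.1}]'; python3 -c "
from rig import manip;import numpy as np
s=manip.get_state();print(s['position'],np.degrees(2*np.arctan2(s['ee_rot'][2],s['ee_rot'][1])))"
```

```text
clock: 8.02
position: [0.502, -0.3433, 0.0175]
ee_rot: [-0.001, 0.557, 0.831, 0.0]
contact_force: [0.2, -0.5, 0.6]
width: 0.0849
gripper_force: 0.0
[ 0.50197469 -0.34331324  0.01746592] 112.35367662554732
```

```bash
python3 -m pendant '[{"jaw":-1,"tx":0,"ty":0,"tz":0,"ax":0,"ay":0,"az":0},{"jaw":-1,"tx":0,"ty":0,"tz":0,"ax":0,"ay":0,"az":0},{"jaw":-1,"tx":0,"ty":0,"tz":0,"ax":0,"ay":0,"az":0},{"jaw":-1,"tx":0,"ty":0,"tz":0,"ax":0,"ay":0,"az":0},{"jaw":-1,"tx":0,"ty":0,"tz":0,"ax":0,"ay":0,"az":0},{"jaw":-1,"tx":0,"ty":0,"tz":0,"ax":0,"ay":0,"az":0}]' 40; python3 -m pendant '[{"jaw":-1,"tx":0,"ty":0,"tz":3,"ax":0,"ay":0,"az":0},{"jaw":-1,"tx":0,"ty":0,"tz":8,"ax":0,"ay":0,"az":0},{"jaw":-1,"tx":0,"ty":0,"tz":13,"ax":0,"ay":0,"az":0},{"jaw":-1,"tx":0,"ty":0,"tz":13,"ax":0,"ay":0,"az":0}]'; python3 t.py
```

```text
clock: 8.78
position: [0.5021, -0.3439, 0.0186]
ee_rot: [0.0, 0.557, 0.831, 0.0]
contact_force: [-0.2, 0.9, 5.1]
width: 0.0153
gripper_force: 43.0
clock: 9.28
position: [0.5038, -0.3455, 0.1518]
ee_rot: [0.004, 0.557, 0.831, -0.001]
contact_force: [-0.8, -0.6, -3.4]
width: 0.0151
gripper_force: 41.9
[ 0.5022 -0.3441  0.149 ] yawx 112.33
edge ((0.47060427069664, -0.3260436952114105), (0.14740179479122162, 0.04439331591129303), 45.47545623779297) 88
[119. 140.] foot 1911 ((0.34629788994789124, -0.3765958249568939), (0.15018464624881744, 0.031099792569875717), 30.459228515625) 0.008
[119. 140.] block top 357 ((0.3582775592803955, -0.37250080704689026), (0.028465459123253822, 0.015918493270874023), 30.581310272216797) 0.0453
edge ((0.35646170377731323, -0.3930179476737976), (0.1495264768600464, 0.005243546329438686), 30.573396682739258) 536
```

View pics/w_t.png

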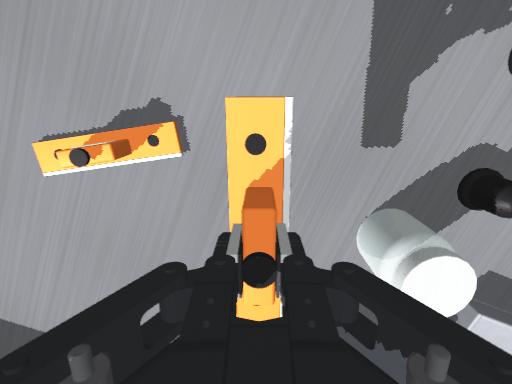

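The tool is gripped square: the foot is vertical in the view at column 260, with the edge on the right. Now I carry it to above the plate, 15 mm short of the bar.

```bash
python3 -m pendant '[{"jaw":-1,"tx":0.5,"ty":3,"tz":0,"ax":0,"ay":0,"az":-2},{"jaw":-1,"tx":1.2,"ty":8,"tz":0,"ax":0,"ay":0,"az":-4},{"jaw":-1,"tx":2,"ty":13,"tz":0,"ax":0,"ay":0,"az":-6},{"jaw":-1,"tx":2.8,"ty":19,"tz":0,"ax":0,"ay":0,"az":-8},{"jaw":-1,"tx":3.6,"ty":25,"tz":0,"ax":0,"ay":0,"az":-10},{"jaw":-1,"tx":4.5,"ty":31,"tz":0,"ax":0,"ay":0,"az":-12},{"jaw":-1,"tx":5.2,"ty":37,"tz":0,"ax":0,"ay":0,"az":-13.3},{"jaw":-1,"tx":6,"ty":41,"tz":0,"ax":0,"ay":0,"az":-13.3},{"jaw":-1,"tx":6,"ty":41.8,"tz":0,"ax":0,"ay":0,"az":-13.3},{"jaw":-1,"tx":6,"ty":41.8,"tz":0,"ax":0,"ay":0,"az":-13.3}]'; python3 -m pendant '[{"jaw":-1,"tx":0,"ty":0,"tz":-3,"ax":0,"ay":0,"az":0},{"jaw":-1,"tx":0,"ty":0,"tz":-5,"ax":0,"ay":0,"az":0},{"jaw":-1,"tx":0,"ty":0,"tz":-5,"ax":0,"ay":0,"az":0}]'; python3 t.py; python3 m.py wrist side
```

```text
clock: 10.58
position: [0.5602, 0.0744, 0.1459]
ee_rot: [-0.001, 0.649, 0.761, -0.002]
contact_force: [-0.2, -0.2, -3.0]
width: 0.0154
gripper_force: 41.8
clock: 10.95
position: [0.5596, 0.0727, 0.0958]
ee_rot: [-0.002, 0.65, 0.76, -0.002]
contact_force: [-0.4, -0.1, -2.4]
width: 0.0154
gripper_force: 41.8
[0.5609 0.0729 0.0971] yawx 98.93
[ 29. 184.] foot 2322 ((0.35341784358024597, 0.053161732852458954), (0.03418775647878647, 0.08690609782934189), 35.66705322265625) 0.0081
edge ((0.34942370653152466, 0.027830716222524643), (0.005969787947833538, 0.04979172721505165), 33.59258270263672) 185
wrist slope x,y deg [-0.02  0.03] z mean 0.0601 rect ((0.5539880394935608, 0.07220453023910522), (0.1492997705936432, 0.217916339635849), 9.023261070251465) 21841
wrist bar ((0.6117438077926636, 0.08068546652793884), (0.03580097854137421, 0.19041307270526886), 9.209982872009277) 0.07204614961832417 11568
side slope x,y deg [-0.02 -0.  ] z mean 0.0605 rect ((0.5465235114097595, 0.07052227854728699), (0.13257469236850739, 0.22351950407028198), 9.246705055236816) 1597
side bar ((0.6114904880523682, 0.0839288979768753), (0.034718845039606094, 0.19028182327747345), 9.744485855102539) 0.07248649550425698 727
side knob ((0.5305569171905518, 0.2213214635848999), (0.04885140806436539, 0.015079382807016373), 6.989290714263916)
```

View pics/w_t.png

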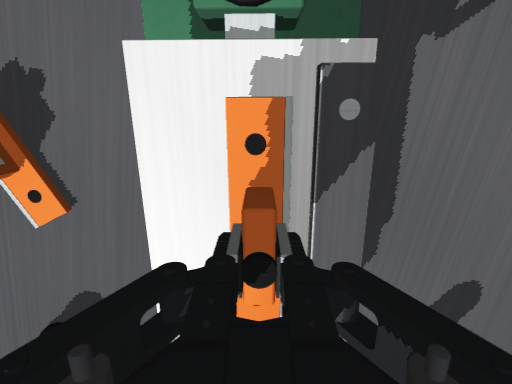

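The view shows the tool over the bare plate, with the bar to its right at columns 315–360 and its top end at row 63. The tool's end is at row 97, inside the bar's length. I lower it now.

```bash
python3 -m pendant '[{"jaw":-1,"tx":0,"ty":0,"tz":-1.0,"ax":0,"ay":0,"az":0.2},{"jaw":-1,"tx":0,"ty":0,"tz":-1.6,"ax":0,"ay":0,"az":0.2},{"jaw":-1,"tx":0,"ty":0,"tz":-1.8,"ax":0,"ay":0,"az":0.2},{"jaw":-1,"tx":0,"ty":0,"tz":-1.85,"ax":0,"ay":0,"az":0.2},{"jaw":-1,"tx":0,"ty":0,"tz":-1.85,"ax":0,"ay":0,"az":0.2}]'; python3 -c "
from rig import manip;import numpy as np
s=manip.get_state();print(s['position'],np.degrees(2*np.arctan2(s['ee_rot'][2],s['ee_rot'][1])),s['contact_force'],s['moment'])"
```

```text
clock: 11.72
position: [0.5619, 0.0744, 0.0797]
ee_rot: [0.0, 0.648, 0.762, 0.0]
contact_force: [0.6, 0.2, -2.6]
width: 0.015
gripper_force: 41.9
[0.56191745 0.07440047 0.07965424] 99.23672349305 [ 0.57073141  0.15768734 -2.57256347] [ 0.00978278  0.00049296 -0.00500747]
```

```bash
python3 -m pendant '[{"jaw":-1,"tx":0,"ty":0,"tz":-0.1,"ax":0,"ay":0,"az":0},{"jaw":-1,"tx":0,"ty":0,"tz":-0.15,"ax":0,"ay":0,"az":0},{"jaw":-1,"tx":0,"ty":0,"tz":-0.15,"ax":0,"ay":0,"az":0}]';python3 -m pendant '[{"jaw":-1,"tx":0.4,"ty":0.06,"tz":0,"ax":0,"ay":0,"az":0},{"jaw":-1,"tx":0.8,"ty":0.13,"tz":0,"ax":0,"ay":0,"az":0},{"jaw":-1,"tx":1.1,"ty":0.18,"tz":0,"ax":0,"ay":0,"az":0},{"jaw":-1,"tx":1.2,"ty":0.19,"tz":0,"ax":0,"ay":0,"az":0},{"jaw":-1,"tx":1.2,"ty":0.19,"tz":0,"ax":0,"ay":0,"az":0}]'; python3 -c "
from rig import manip;import numpy as np
s=manip.get_state();print(s['position'],np.degrees(2*np.arctan2(s['ee_rot'][2],s['ee_rot'][1])),s['contact_force'],s['moment'])"
```

```text
clock: 12.1
position: [0.5621, 0.0744, 0.0788]
ee_rot: [0.0, 0.648, 0.762, 0.0]
contact_force: [-0.8, 1.0, 3.1]
width: 0.0151
gripper_force: 42.6
clock: 12.72
position: [0.5708, 0.0759, 0.0788]
ee_rot: [-0.002, 0.648, 0.762, -0.002]
contact_force: [-8.2, -0.9, 9.8]
width: 0.0156
gripper_force: 43.6
[0.57077495 0.07588805 0.07876012] 99.25505724196442 [-8.24588482 -0.92006833  9.76149134] [-0.19166474  1.18856333  0.00908494]
```

```bash
cat > gap.py <<'E'
from h import *
d=manip.get_image("wrist"); np.savez("gap.npz",**d); cv2.imwrite("pics/gap.png",d["pixels"]); P=cloud(d)
hsv=cv2.cvtColor(np.uint8(d["pixels"]),cv2.COLOR_BGR2HSV)
for v in [75,90,105,120,140,160,180,200]:
    print(v,[(u,int(hsv[v,u,1]),int(hsv[v,u,2]),int(P[v,u,2]*1000+.5)) for u in range(280,312,2)])
E
python3 gap.py
```

```text
75 [(280, 1, 183, 59), (282, 0, 148, 60), (284, 3, 152, 60), (286, 2, 155, 59), (288, 2, 157, 59), (290, 3, 156, 59), (292, 2, 153, 59), (294, 0, 153, 59), (296, 2, 157, 61), (298, 0, 155, 61), (300, 0, 150, 59), (302, 4, 59, 62), (304, 9, 28, 69), (306, 10, 123, 73), (308, 10, 53, 73), (310, 15, 52, 74)]
90 [(280, 2, 148, 60), (282, 2, 150, 60), (284, 2, 152, 60), (286, 0, 155, 60), (288, 2, 157, 60), (290, 0, 154, 60), (292, 2, 153, 60), (294, 3, 154, 59), (296, 2, 158, 60), (298, 2, 155, 59), (300, 3, 149, 60), (302, 0, 35, 65), (304, 9, 84, 72), (306, 12, 85, 221), (308, 10, 51, 73), (310, 10, 51, 72)]
105 [(280, 199, 150, 70), (282, 201, 150, 69), (284, 203, 142, 68), (286, 8, 122, 68), (288, 10, 124, 67), (290, 9, 119, 68), (292, 6, 122, 68), (294, 2, 155, 60), (296, 2, 156, 60), (298, 2, 153, 61), (300, 2, 104, 60), (302, 9, 27, 67), (304, 9, 194, 73), (306, 11, 138, 72), (308, 11, 93, 71), (310, 8, 91, 72)]
120 [(280, 199, 151, 68), (282, 201, 151, 68), (284, 194, 108, 67), (286, 10, 125, 68), (288, 10, 123, 68), (290, 11, 120, 68), (292, 2, 143, 60), (294, 3, 157, 59), (296,
[... 699 characters left out ...]
 (304, 10, 51, 72), (306, 10, 51, 72), (308, 15, 50, 73), (310, 20, 51, 72)]
180 [(280, 203, 148, 68), (282, 205, 138, 68), (284, 5, 113, 68), (286, 8, 123, 68), (288, 8, 121, 67), (290, 7, 112, 60), (292, 2, 153, 60), (294, 2, 153, 61), (296, 2, 148, 60), (298, 6, 46, 65), (300, 9, 81, 72), (302, 12, 83, 72), (304, 15, 52, 72), (306, 15, 50, 72), (308, 10, 49, 73), (310, 5, 49, 71)]
200 [(280, 202, 149, 68), (282, 202, 111, 68), (284, 10, 122, 67), (286, 10, 123, 68), (288, 8, 121, 68), (290, 4, 144, 60), (292, 3, 152, 60), (294, 0, 149, 60), (296, 0, 121, 60), (298, 9, 28, 68), (300, 13, 96, 72), (302, 14, 56, 72), (304, 10, 51, 72), (306, 16, 49, 72), (308, 15, 50, 72), (310, 10, 49, 71)]
```

A gap of about 8 px (roughly 5–6 mm) remains, and the resistance so far is friction. I ease the pressure and continue.

```bash
python3 -m pendant '[{"jaw":-1,"tx":0,"ty":0,"tz":0.06,"ax":0,"ay":0,"az":0},{"jaw":-1,"tx":0.15,"ty":0.02,"tz":0.06,"ax":0,"ay":0,"az":0},{"jaw":-1,"tx":0.3,"ty":0.05,"tz":0.06,"ax":0,"ay":0,"az":0},{"jaw":-1,"tx":0.4,"ty":0.06,"tz":0.06,"ax":0,"ay":0,"az":0},{"jaw":-1,"tx":0.4,"ty":0.06,"tz":0.06,"ax":0,"ay":0,"az":0}]'
cat > s.py <<'E'
from rig import manip;import numpy as np
s=manip.get_state();print(s['position'],np.degrees(2*np.arctan2(s['ee_rot'][2],s['ee_rot'][1])),s['contact_force'],s['moment'])
E
python3 s.py; python3 gap.py
```

```text
clock: 13.4
position: [0.5758, 0.0766, 0.0788]
ee_rot: [-0.001, 0.648, 0.762, -0.002]
contact_force: [-7.3, -1.7, 7.4]
width: 0.015
gripper_force: 43.4
[0.57581892 0.07660495 0.07879352] 99.22731703105033 [-7.29366604 -1.68833858  7.4431554 ] [-0.22533366  1.26810768 -0.03716628]
75 [(280, 0, 243, 61), (282, 1, 242, 60), (284, 2, 152, 61), (286, 2, 155, 59), (288, 2, 156, 61), (290, 2, 151, 60), (292, 3, 102, 60), (294, 11, 48, 72), (296, 12, 108, 72), (298, 10, 53, 72), (300, 10, 51, 72), (302, 15, 52, 73), (304, 10, 51, 73), (306, 10, 52, 71), (308, 10, 52, 72), (310, 10, 51, 71)]
90 [(280, 0, 155, 60), (282, 2, 153, 60), (284, 2, 151, 61), (286, 3, 157, 60), (288, 3, 156, 61), (290, 2, 150, 60), (292, 3, 73, 63), (294, 14, 94, 72), (296, 12, 85, 72), (298, 14, 53, 72), (300, 10, 52, 71), (302, 10, 51, 72), (304, 15, 52, 72), (306, 5, 51, 72), (308, 10, 52, 72), (310, 10, 53, 72)]
105 [(280, 202, 149, 68), (282, 200, 149, 68), (284, 203, 138, 67), (286, 7, 114, 69), (288, 10, 123, 68), (290, 11, 120, 69), (292, 11, 94, 67), (294, 9, 110, 72), (296, 8, 67, 71), (298, 12, 84, 72), (3
[... 985 characters left out ...]
(304, 10, 50, 73), (306, 15, 52, 72), (308, 10, 50, 72), (310, 10, 51, 72)]
180 [(280, 203, 147, 68), (282, 203, 138, 67), (284, 7, 111, 68), (286, 8, 122, 68), (288, 9, 120, 68), (290, 10, 74, 67), (292, 8, 101, 71), (294, 10, 51, 73), (296, 20, 51, 72), (298, 16, 49, 73), (300, 5, 49, 72), (302, 5, 48, 71), (304, 10, 50, 72), (306, 0, 50, 72), (308, 5, 51, 72), (310, 20, 52, 71)]
200 [(280, 203, 148, 67), (282, 200, 111, 68), (284, 11, 121, 67), (286, 11, 121, 69), (288, 11, 120, 68), (290, 13, 80, 71), (292, 12, 82, 72), (294, 15, 52, 73), (296, 10, 49, 71), (298, 16, 49, 73), (300, 10, 49, 72), (302, 15, 50, 71), (304, 10, 50, 72), (306, 15, 51, 71), (308, 10, 51, 73), (310, 15, 51, 73)]
```

```bash
python3 -m pendant '[{"jaw":-1,"tx":0.15,"ty":0.02,"tz":0.02,"ax":0,"ay":0,"az":0},{"jaw":-1,"tx":0.3,"ty":0.05,"tz":0.02,"ax":0,"ay":0,"az":0},{"jaw":-1,"tx":0.3,"ty":0.05,"tz":0.02,"ax":0,"ay":0,"az":0}]'; python3 s.py; python3 gap.py | cut -c60-240
```

```text
clock: 13.82
position: [0.576, 0.0767, 0.0788]
ee_rot: [-0.003, 0.648, 0.762, -0.004]
contact_force: [-12.2, -3.7, 11.5]
width: 0.0154
gripper_force: 43.9
[0.57596516 0.07666494 0.07881867] 99.23483998812748 [-12.21630833  -3.7077757   11.52601154] [-0.42896109  2.09604428 -0.16571147]
, (286, 2, 156, 60), (288, 0, 156, 60), (290, 2, 152, 60), (292, 3, 86, 61), (294, 8, 68, 70), (296, 7, 108, 73), (298, 10, 52, 72), (300, 15, 52, 73), (302, 10, 52, 70), (304, 10, 
, (286, 2, 157, 60), (288, 2, 156, 62), (290, 0, 150, 60), (292, 4, 59, 64), (294, 11, 94, 72), (296, 11, 69, 73), (298, 14, 53, 72), (300, 15, 52, 72), (302, 10, 52, 71), (304, 10,
40, 69), (286, 4, 118, 69), (288, 8, 122, 67), (290, 11, 119, 67), (292, 14, 94, 68), (294, 9, 111, 73), (296, 12, 63, 72), (298, 9, 83, 72), (300, 8, 90, 71), (302, 11, 91, 72), (3
22, 68), (286, 8, 125, 68), (288, 11, 121, 69), (290, 11, 119, 69), (292, 10, 77, 70), (294, 11, 116, 73), (296, 10, 53, 72), (298, 15, 51, 72), (300, 15, 51, 73), (302, 10, 49, 73)
1, 68), (286, 10, 124, 69), (288, 8, 121, 68), (290, 11, 119, 69), (292, 6, 85, 72), (294, 9, 83, 71), (296, 10, 52, 73), (298, 15, 51, 72), (300, 15, 50, 72), (302, 10, 50, 71), (3
9, 68), (286, 10, 123, 67), (288, 10, 122, 68), (290, 12, 133, 68), (292, 10, 106, 72), (294, 13, 61, 71), (296, 10, 51, 72), (298, 15, 50, 72), (300, 10, 49, 72), (302, 15, 50, 73)
, 68), (286, 6, 121, 68), (288, 6, 120, 68), (290, 14, 74, 68), (292, 10, 105, 71), (294, 15, 52, 72), (296, 15, 50, 72), (298, 16, 49, 72), (300, 10, 49, 72), (302, 15, 51, 72), (3
1, 68), (286, 10, 122, 68), (288, 11, 120, 69), (290, 11, 96, 72), (292, 12, 82, 72), (294, 15, 51, 73), (296, 10, 49, 73), (298, 10, 50, 72), (300, 15, 50, 72), (302, 10, 50, 73),
```

```bash
python3 -m pendant '[{"jaw":-1,"tx":0.05,"ty":0,"tz":0.03,"ax":0,"ay":0,"az":-0.3},{"jaw":-1,"tx":0.05,"ty":0,"tz":0.03,"ax":0,"ay":0,"az":-0.3},{"jaw":-1,"tx":0.05,"ty":0,"tz":0.03,"ax":0,"ay":0,"az":-0.3}]'; python3 s.py; python3 -m pendant '[{"jaw":-1,"tx":-0.2,"ty":-0.03,"tz":0,"ax":0,"ay":0,"az":0},{"jaw":-1,"tx":-0.2,"ty":-0.03,"tz":0,"ax":0,"ay":0,"az":0}]'; python3 s.py
```

```text
clock: 14.25
position: [0.576, 0.0766, 0.0788]
ee_rot: [-0.004, 0.65, 0.76, -0.004]
contact_force: [-13.2, -2.2, 10.9]
width: 0.0153
gripper_force: 43.8
[0.57597636 0.07664819 0.07879966] 98.98858694478743 [-13.1624112   -2.17768769  10.86549126] [-0.39499442  2.12550115  0.16426701]
clock: 14.5
position: [0.5759, 0.0767, 0.0788]
ee_rot: [-0.002, 0.65, 0.76, -0.003]
contact_force: [-9.6, -2.3, 7.2]
width: 0.0156
gripper_force: 43.2
[0.57591859 0.07666814 0.07877391] 98.98270781236776 [-9.6084589  -2.25447587  7.15296934] [-0.19572491  1.59067448  0.20174648]
```

```bash
python3 -m pendant '[{"jaw":-1,"tx":0,"ty":0,"tz":0,"ax":0,"ay":0,"az":0.15},{"jaw":-1,"tx":0,"ty":0,"tz":0,"ax":0,"ay":0,"az":0.15},{"jaw":-0.55,"tx":0,"ty":0,"tz":0,"ax":0,"ay":0,"az":0.15},{"jaw":-0.5,"tx":0,"ty":0,"tz":0,"ax":0,"ay":0,"az":0.15},{"jaw":-0.4,"tx":0,"ty":0,"tz":0,"ax":0,"ay":0,"az":0.15},{"jaw":-0.4,"tx":0,"ty":0,"tz":0,"ax":0,"ay":0,"az":0.15}]' 20; python3 s.py; python3 gap.py | cut -c60-200
```

```text
clock: 15.25
position: [0.5806, 0.0771, 0.0792]
ee_rot: [0.001, 0.649, 0.761, 0.001]
contact_force: [-0.8, 0.2, -1.0]
width: 0.0255
gripper_force: 0.1
[0.58059593 0.07713473 0.07915827] 99.07360261633325 [-0.81277194  0.24252041 -0.96166414] [ 0.04496996  0.01155664 -0.01600956]
, (286, 14, 91, 73), (288, 10, 52, 71), (290, 15, 51, 72), (292, 10, 51, 71), (294, 15, 51, 71), (296, 14, 53, 73), (298, 15, 52, 72), (300, 
 (286, 11, 69, 72), (288, 15, 52, 72), (290, 10, 52, 73), (292, 15, 52, 72), (294, 10, 51, 72), (296, 10, 51, 73), (298, 10, 51, 72), (300, 1
3), (286, 8, 62, 71), (288, 15, 52, 72), (290, 5, 51, 71), (292, 15, 51, 72), (294, 11, 91, 72), (296, 14, 94, 71), (298, 11, 92, 73), (300, 
2), (286, 14, 56, 73), (288, 10, 52, 72), (290, 10, 50, 72), (292, 15, 50, 73), (294, 10, 52, 72), (296, 10, 52, 72), (298, 10, 52, 72), (300
2), (286, 10, 52, 73), (288, 15, 51, 73), (290, 15, 50, 71), (292, 10, 50, 73), (294, 10, 50, 72), (296, 15, 52, 72), (298, 10, 51, 71), (300
), (286, 10, 51, 71), (288, 10, 50, 71), (290, 10, 49, 72), (292, 15, 50, 71), (294, 10, 49, 72), (296, 20, 51, 73), (298, 15, 52, 72), (300,
), (286, 10, 51, 72), (288, 20, 50, 72), (290, 11, 48, 72), (292, 10, 49, 72), (294, 10, 50, 72), (296, 15, 50, 222), (298, 10, 51, 72), (300
), (286, 10, 50, 72), (288, 10, 50, 72), (290, 10, 49, 71), (292, 10, 49, 72), (294, 15, 51, 72), (296, 10, 51, 72), (298, 15, 51, 72), (300,
```

```bash
python3 -m pendant '[{"jaw":0.2,"tx":0,"ty":0,"tz":0.1,"ax":0,"ay":0,"az":0},{"jaw":0.8,"tx":-0.3,"ty":-0.05,"tz":0.1,"ax":0,"ay":0,"az":0},{"jaw":1,"tx":-0.4,"ty":-0.06,"tz":0.1,"ax":0,"ay":0,"az":0},{"jaw":1,"tx":-0.4,"ty":-0.06,"tz":3,"ax":0,"ay":0,"az":0},{"jaw":1,"tx":-0.4,"ty":-0.06,"tz":8,"ax":0,"ay":0,"az":0},{"jaw":1,"tx":-0.4,"ty":-0.06,"tz":10,"ax":0,"ay":0,"az":0},{"jaw":1,"tx":-0.4,"ty":-0.06,"tz":10,"ax":0,"ay":0,"az":0}]'; python3 s.py; python3 m.py side | tail -1
python3 - <<'E'
from h import *
d=manip.get_image("wrist"); P=cloud(d); z=P[...,2]; im=np.uint8(d["pixels"]); cv2.imwrite("pics/fin.png",cv2.resize(im[:, 110:400],(580,580*384//290*0+600)) if 0 else cv2.resize(im,(780,585),interpolation=cv2.INTER_CUBIC))
hsv=cv2.cvtColor(im,cv2.COLOR_BGR2HSV)
m=cv2.inRange(hsv,(8,100,60),(34,255,255))>0
near=np.hypot(P[...,0]-.575,P[...,1]-.077)<.1
f=P[m&near&(abs(z-.068)<.003)]; print("foot",cv2.minAreaRect(np.float32(f[:,:2])),f[:,2].mean(),f[:,2].std())
A=np.c_[f[:,:2],np.ones(len(f))];c=np.linalg.lstsq(A,f[:,2],rcond=None)[0];print("slope deg",np.degrees(c[:2]))
b=P[(hsv[...,1]<60)&(hsv[...,2]<110)&(abs(z-.0725)<.0015)&(np.hypot(P[...,0]-.61,P[...,1]-.08)<.12)]; print("bar",cv2.minAreaRect(np.float32(b[:,:2])))
w=P[(hsv[...,1]<60)&(abs(z-.0725)>0.003)&(abs(z-.0605)<.0025)&near]; t=np.radians(9.15); l=(w[:,:2]-[.5945,.078])@np.array([[np.cos(t),-np.sin(t)],[np.sin(t),np.cos(t)]])
print("plate px between tool and bar:",((l[:,0]>-.008)&(l[:,0]<.002)&(abs(l[:,1])<.07)).sum())
E
```

```text
clock: 16.18
position: [0.5765, 0.0764, 0.1811]
ee_rot: [0.002, 0.649, 0.761, 0.002]
contact_force: [0.1, 0.2, -0.6]
width: 0.0851
gripper_force: 0.0
[0.57645166 0.07643706 0.18106317] 99.07788384724024 [ 0.11867233  0.23555229 -0.55969104] [ 0.03487071 -0.02626317 -0.02606006]
side knob ((0.5304996371269226, 0.22147729992866516), (0.04913496971130371, 0.01308173406869173), 8.72380542755127)
foot ((0.574263334274292, 0.07754383981227875), (0.031748030334711075, 0.15036150813102722), 9.130080223083496) 0.06798948927861673 0.0006775379861044361
slope deg [-0.06586373 -0.02119093]
bar ((0.6114551424980164, 0.0808989629149437), (0.03519822657108307, 0.18926699459552765), 9.128364562988281)
plate px between tool and bar: 0
```

View pics/fin.png

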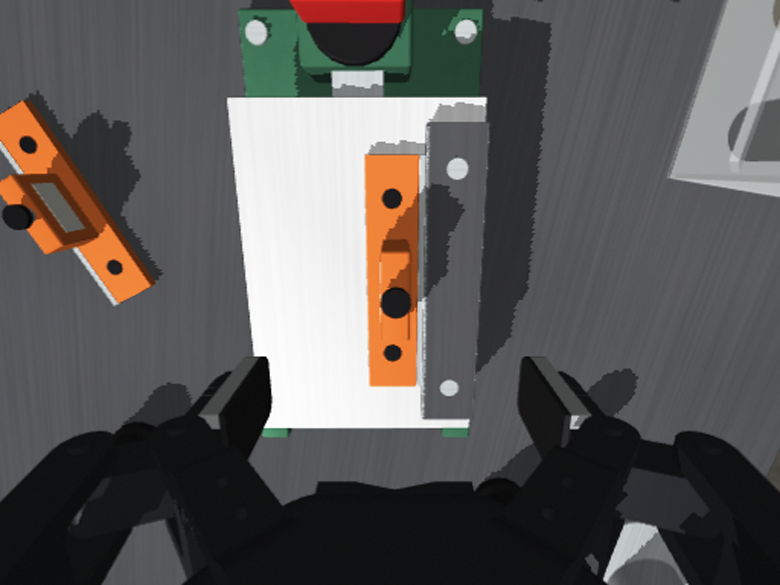

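The final view shows the tool flat on the plate, with its steel edge against the bar over columns 418–428. Its ends (rows 153 and 386) lie inside the bar's (rows 122 and 418). Tool and bar both measure a yaw of 9.13°, no bare plate shows between them, and the platform is level. I hand it in.

```bash
python3 -c "
from rig import manip
print(manip.sign_off())"
```

```text
the job is handed in; nothing more can be done
None
```

The job is handed in, about 16 s into the 59 s allowed: the platform was levelled first (slope about 0.06°), then the farthest tool was laid flat and released with its steel edge flush along the bar, inside both ends, and the lug nut covers, jar and hex key were never touched.

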